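# Reset the tripped breaker of the bench power box

### The job

One of the two circuits of the bench power box has tripped: its red breaker button stands up in its well and its flag shows yellow, not green. Using only the fingertips, switch that circuit off at its own rocker, reach into the well and press the sunken button down until it latches, then switch the same rocker on again. Leave the other circuit switched on, and do not pick up or shift any of the loose things lying around.

Things in the scene. Friction and masses are not known exactly. Their poses are not given: they have to be found in the camera images.
- power_box: grey bench power box screwed to the bench, 208 mm long (x) x 152 mm wide (y), panel 54 mm above the bench, black rubber corners. Origin: centre of its underside; +x is its back, where two black plugs stand up to z = 78 mm (from 59 mm behind the origin onward) and their leads go down into the bench; -x is its front, toward the robot. It carries two equal white circuit panels side by side; which of them is the tripped one varies
- tripped_circuit: the tripped circuit: white panel 150 mm long (x) x 71 mm wide (y), top 54 mm above the origin, which lies on the bench under the panel's centre; axes parallel to the box's. From front to back on its centre line: the rocker (43 mm in front of the origin), the small flag window (at the origin; yellow = tripped, green = latched; its bezel stands 3 mm above the panel), the well with the breaker button (40 mm behind the origin)
- tripped_well (a point): centre of the mouth of the tripped circuit's well, level with the panel (a black rim round it stands 2 mm higher). The well is a straight rectangular shaft 34 mm along x, 46 mm along y and 32 mm deep. The red round button, 17 mm across, stands on its floor on this centre: its top is 16 mm below this point while tripped and 24 mm below it when latched. Axes as the box's
- tripped_button (a joint): breaker button of the tripped circuit, metres downward: 0 = tripped (up), 0.008 = latched (fully down). It resists with about 4 N at first, snaps past 0.0045 and then stays down by itself
- tripped_rocker_pivot (a point): middle of the tripped circuit's black rocker, at the bottom of its shallow V, 57 mm above the bench. The rocker is 40 mm long (x) and 26 mm wide (y) and tips about y; its lowered wing lies level with this point, its raised wing slopes up away from this point to 8 mm higher at the tip, 19 mm away. Best pressed 14 mm from this point on the raised wing, down to the level of this point. Axes as the box's
- tripped_rocker (a joint): rocker of the tripped circuit, rad: 0 = on (back end +x down, front end -x raised), 0.4 = off (front end down, back end raised). It resists with about 4 N at the wing's end, snaps over at 0.2 and stays
- live_circuit: the other circuit, same panel, in order: flag green, button already down; origin and layout as tripped_circuit
- live_rocker (a joint): rocker of the other circuit, rad: 0 = on, 0.4 = off; it is on and stays on
- blade_carton: loose brown cardboard box of blades with a red and white label, 74 x 55 x 18 mm; origin at the centre of its underside
- die_black: loose black die block with two screws, 32 x 40 x 20 mm; origin at the centre of its underside
- die_steel: loose pale steel die block, 29 x 33 x 16 mm; origin at the centre of its underside
- clip_yellow: loose yellow binder clip, 23 x 20 x 9 mm; origin at the centre of its underside
- gear_wheel: loose black gear wheel with a white hub, 45 mm across, 18 mm high; origin at the centre of its underside
- marker_red: loose red and white marker pen, 36 x 130 x 12 mm as it lies; origin at the centre of its underside
- tape_amber: loose roll of yellow tape, 72 mm across, 19 mm high; origin at the centre of its underside

How it is judged:
On the way, in this order (a step that is already met when the one before it is completed fails the run):
1. the tripped circuit is switched off while its button is still up (value of joint tripped_rocker above 0.34 rad and value of joint tripped_button below 0.002 m), for 0.2 s.
2. with the circuit off, the sunken button is pressed down until it latches (value of joint tripped_rocker above 0.34 rad and value of joint tripped_button above 0.0065 m), for 0.2 s.
3. with the button latched, the circuit is switched on again (value of joint tripped_rocker below 0.06 rad and value of joint tripped_button above 0.0065 m), for 0.2 s.
At the end, for the whole second after the job is handed in: the tripped circuit's button is latched (more than 6.5 of its 8 mm down) and its rocker is on (within 0.06 rad); the other circuit's rocker is on (within 0.06 rad); every loose thing lies within 20 mm of where it was (all of step 3 and value of joint live_rocker below 0.06 rad and distance of each of blade_carton, die_black, die_steel, clip_yellow, gear_wheel, marker_red, tape_amber from where it was at the start of the episode below 0.02 m); the robot touches nothing.
It fails at once if the other circuit is switched off (value of joint live_rocker above 0.2 rad).
It fails at once if a loose thing is picked up or shifted by more than 20 mm (distance of any of blade_carton, die_black, die_steel, clip_yellow, gear_wheel, marker_red, tape_amber from where it was at the start of the episode above 0.02 m).
It also fails if it takes over 42 s, if anything falls off the work surface, if the arm or the gripper's body presses on something with over 40 N, if the wrist force passes 120 N, or if a joint passes its speed limit or range.

### The arm

A 6-joint arm with a two-finger parallel gripper is mounted at the origin on a cart in front of the work surface, level with it; the furniture and walls round the work are solid. World frame = base frame: x ahead of the robot, y to its left, z up, the work surface at z = 0. Lengths are in m, angles in rad, forces in N, time in s.
With the tool pointing down it reaches from about 0.425 to 0.925 m from the base axis. Payload 12.5 kg.
Tool frame: the origin (TCP) lies between the finger pads; the fingertips stand 8 mm ahead of it and the grasp point (between the pads) lies 11 mm behind it; z points along the fingers, y is the line along which they close (so a half turn about z gives the same grasp; the last joint's range is limited). The gripper opens to 85 mm and grips with 20 to 120 N. Pads are 22 mm wide; open, the fingers measure 114 mm over their backs; the gripper's body (76 mm by 85 mm) begins 54 mm behind the grasp point. The pads swing forward as they close: fully open they stand 13 mm farther back than shut.
Start: joints at [-1.25, 0.491, 1.559, -0, 1.092, -0.106], TCP at [0.259, -0.569, 0.239] pointing down, gripper open.
Joint ranges: [-3.1, 3.1], [-0.84, 2.19], [0.05, 2.79], [-1.13, 4.28], [0.06, 2.93], [-2.69, 2.69]. Speed limits (rad/s): [2.22, 2.22, 2.79, 3.14, 3.14, 3.14].

### API

Orientations are given as a unit quaternion [x, y, z, w].
In Python, from rig import ctrl, optics gives the robot as it stands. The module is installed in compiled form; this text tells all that it offers.
- The arm moves only by the tool move_arm, never from a script. Its argument "commands" is a list of rows, each a list of 3 entries, a list of its own where there are three numbers: the closure, from 0 (fully open) to 1 (shut), then the shift along the tool's x, y, z in mm, then the turn about the tool's z in degrees. A call has 1 to 8 rows; each row shifts and turns the commanded pose from where the row before left it, along the tool's axes as they then stand; what a row does not reach is not made up. A row lasts 1/8 s, in which the tool goes at most 62.5 mm and 10.7 degrees, less where a joint would pass 70% of its speed; a pose out of reach is approached as far as the arm can. A call with a gripper value outside its range is refused whole. The fingers move at their own pace and stop on an object; the grip force is fixed at half the most. Time passes only in rows, so rows that do not move let the fingers close. It gives the time, the measured TCP pose, the force, the opening and the grip force at its end, in the units of the state.
- ctrl.state(): the state, without advancing time (a new reading comes with each control period).
- optics.read_camera(name): name is "scene" or "top" or "wrist"; returns a dict with "image" (384x512x3 uint8, red, green, blue), "range_z" (384x512 float32, m along the optical axis (not along the pixel's ray), 0 where there is no reading), "mtx" (3x3 intrinsics, pixels), "distortion" ([k1, k2, p1, p2, k3] as OpenCV has them; the pictures are not rectified), "rvec" (rotation vector, rad) and "tvec" (3), from world to camera coordinates, as OpenCV has them; the wrist camera has in their place "T_tool_cam" (4x4, takes a point from camera to tool coordinates, whose origin is the TCP and whose axes are the flange's). Camera axes: x right, y down, z forward; pixel columns grow to the right and rows downward; lengths in m; the calibration is good to about 2 mm. A picture is of the moment at which its call begins: read the wrist's pose just before it.
- ctrl.job_done(): hands the job in; it is judged then, once.
The state is a dict: "time": time; "q": joint angles; "dq": joint speeds; "joint_torque": joint torques, N m; "ee_pos": TCP position; "tool_rot": TCP orientation; "force": force on the tool from outside, world axes, zero at the start; "moment": the same for the moment, N m; "finger_gap": opening from 0.0 (shut) to 1.0 (fully open); "grip_force": force on a finger pad.
Only numpy, scipy, OpenCV 4.12 (cv2) and the standard library are available. Lean on these libraries where they do the work, as an engineer would, in place of code of your own. Each camera call takes 0.05 s, during which the arm holds its last target. There are 200 camera calls.

## Working session

There is one attempt and no reset: what is moved stays moved. The work goes in short steps, Python scripts to look and compute and a tool call to move; the robot and the scene stay as the last step left them, time stands still between calls to the robot, and variables do not carry over. Pictures are saved under pics/ and viewed, at most 10 in all, crops included, and the job is handed in when it is done.

Besides the shell and the picture viewer there is one more tool, called as a command line: name --argument value ..., lists and objects as JSON in quotes. move_arm: Moves the arm, as the interface text tells. Its arguments: {"type":"object","properties":{"commands":{"type":"array","items":{"type":"array"}}},"required":["commands"]}

```bash
mkdir -p pics; cat > h.py <<'E'
import numpy as np, cv2
from rig import ctrl, optics
def cloud(c):
    h,w=c["range_z"].shape
    u,v=np.meshgrid(np.arange(w),np.arange(h))
    p=cv2.undistortPoints(np.stack([u,v],-1).reshape(-1,1,2).astype(np.float64),c["mtx"],c["distortion"]).reshape(h,w,2)
    z=c["range_z"].astype(float)
    P=np.dstack([p[...,0]*z,p[...,1]*z,z])
    if "rvec" in c:
        R=cv2.Rodrigues(np.array(c["rvec"],float))[0]
        return (P-np.ravel(c["tvec"]))@R
    return P
E
python3 - <<'E'
from h import *
ims=[]
for n in ("top","scene"):
    c=optics.read_camera(n); np.savez(n+".npz",**c,P=cloud(c))
    cv2.imwrite(f"pics/{n}0.png",c["image"][...,::-1])
s=ctrl.state();print(s["time"],s["ee_pos"],s["tool_rot"],s["force"],s["finger_gap"])
E
```

```text
0.1 [ 0.25869163 -0.56876177  0.23879595] [ 9.77318013e-01  2.11776488e-01 -5.28336371e-05 -4.67024894e-04] [-1.67134018  0.41001482 -0.77145482] 1.0051518214941486
```

View pics/top0.png

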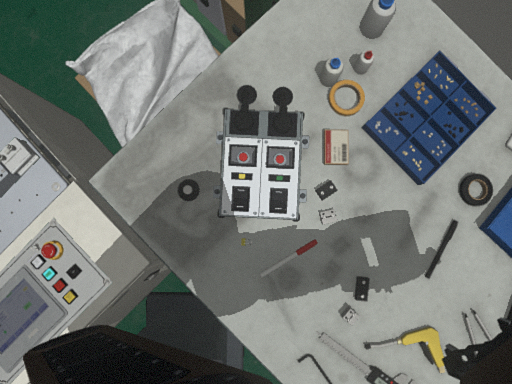

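View pics/scene0.png

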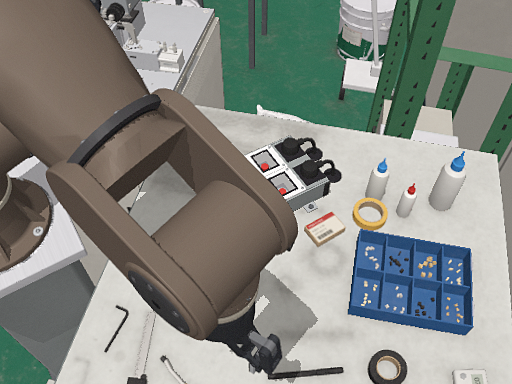

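The top view shows the yellow flag at about (242,176), so the tripped circuit is the left one. Its button is at (243,156) and its rocker at (241,199). The right flag, at (279,178), is green.

```bash
python3 - <<'E'
from h import *
d=np.load("top.npz");P=d["P"];im=d["image"].astype(int)
for n,(u,v) in dict(flagY=(242,176),flagG=(279,178),btnL=(243,156),btnR=(280,158),rockL=(241,199),rockR=(278,201),bench=(200,240)).items(): print(n,P[v,u].round(4),im[v,u])
hsv=cv2.cvtColor(d["image"],cv2.COLOR_RGB2HSV)
sub=np.zeros(im.shape[:2],bool);sub[100:225,215:310]=1
m=sub&(P[...,2]>.045)&(P[...,2]<.062)
r=cv2.minAreaRect(P[m][:,:2].astype(np.float32)*1000);print("box",r)
w=m&(im.min(2)>170)
n,l,st,ce=cv2.connectedComponentsWithStats(w.astype(np.uint8))
for i in range(1,n):
    if st[i,4]>200: 
        q=P[l==i];print(st[i],cv2.minAreaRect(q[:,:2].astype(np.float32)*1000),np.median(q[:,2]))
for nm,(u,v) in dict(btnL=(243,156),btnR=(280,158)).items():
    k=np.zeros_like(sub);k[v-9:v+10,u-9:u+10]=1
    k&=(im[...,0]>140)&(im[...,1]<90);print(nm,k.sum(),P[k].mean(0).round(4))
for nm,(u,v),t in (("Y",(242,176),0),("G",(279,178),1)):
    k=np.zeros_like(sub);k[v-6:v+7,u-8:u+9]=1
    k&=(hsv[...,1]>120);print(nm,k.sum(),P[k].mean(0).round(4))
for nm,(u,v) in dict(rL=(241,199),rR=(278,201)).items():
    k=np.zeros_like(sub);k[v-16:v+17,u-12:u+13]=1
    k&=(im.max(2)<90);q=P[k];print(nm,k.sum(),cv2.minAreaRect(q[:,:2].astype(np.float32)*1000),q[:,2].min(),q[:,2].max())
print("plugs max z",P[80:140,225:305,2].max())
big=cv2.resize(d["image"][80:230,205:315],None,fx=4,fy=4,interpolation=cv2.INTER_CUBIC)
cv2.imwrite("pics/crop.png",big[...,::-1])
E
```

```text
flagY [ 0.5203 -0.1992  0.057 ] [211 198  96]
flagG [ 0.5175 -0.2697  0.0556] [ 74 129  83]
btnL [ 0.5616 -0.1998  0.0355] [165  59  56]
btnR [ 0.5594 -0.2723  0.0292] [168  63  61]
rockL [ 0.4764 -0.198   0.059 ] [49 50 50]
rockR [ 0.4736 -0.2682  0.0557] [59 61 60]
bench [ 0.3958 -0.1146 -0.    ] [76 74 70]
box ((545.9403686523438, -234.8773193359375), (157.9527130126953, 213.9375762939453), 87.79812622070312)
[ 223  137   76   81 2801] ((519.4945068359375, -233.8641357421875), (142.38685607910156, 148.62783813476562), 87.863525390625) 0.053995618237499265
btnL 50 [ 0.5578 -0.2     0.0569]
btnR 50 [ 0.5581 -0.2714  0.0297]
Y 30 [ 0.5204 -0.1982  0.0559]
G 0 [nan nan nan]
rL 406 ((467.4510192871094, -208.0056915283203), (59.39738082885742, 64.5189208984375), 82.84037780761719) 0.026913818596807627 0.9826516914003003
rR 391 ((462.2517395019531, -264.6074523925781), (40.80778121948242, 77.07646942138672), 72.29931640625) 0.026684001905835045 0.9826516914003003
plugs max z 0.9826516914003003<stdin>:18: RuntimeWarning: Mean of empty slice.
  ret = um.true_divide(
```

View pics/crop.png

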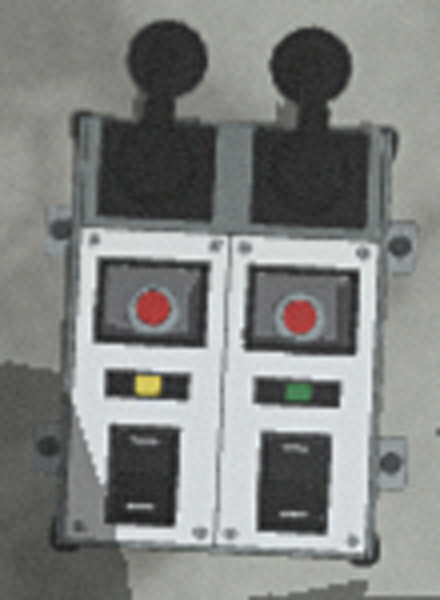

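The crop confirms it: yellow flag and raised button on the left panel, with a box yaw of about −2.2°. The left panel's origin comes out near (0.521, −0.198). I'll close the gripper, turn the tool parallel to the box and move over the front wing.

move_arm --commands '[[1, [0, 0, 0], 9], [1, [0, 0, 0], 9], [1, [0, 0, 0], 8.7], [1, [20, -40, 0], 0], [1, [20, -40, 0], 0], [1, [20, -40, 0], 0], [1, [20, -40, 0], 0], [1, [20, -40, 0], 0]]'

```text
time: 1.1
ee_pos: [0.367, -0.3716, 0.2391]
tool_rot: [1.0, -0.02, -0.0, -0.0]
force: [0.3, -0.3, -0.7]
finger_gap: 0.004
grip_force: 0.0
```

move_arm --commands '[[1, [20, -40, 0], 0], [1, [20, -40, 0], 0], [1, [20, -40, 20], 0], [1, [20, -40, 30], 0], [1, [10, -20, 30], 0], [1, [0, 0, 20], 0], [1, [0, 0, 0], 0], [1, [0, 0, 0], 0]]'

```text
time: 2.1
ee_pos: [0.4637, -0.197, 0.1399]
tool_rot: [1.0, -0.02, 0.0, 0.0]
force: [-0.4, 0.7, -0.6]
finger_gap: 0.002
grip_force: 0.0
```

```bash
python3 - <<'E'
from h import *
from scipy.spatial.transform import Rotation as R
s=ctrl.state();c=optics.read_camera("wrist");P=cloud(c);T=np.array(c["T_tool_cam"])
Pt=P@T[:3,:3].T+T[:3,3]; ok=(c["range_z"]>0)
W=Pt@R.from_quat(s["tool_rot"]).as_matrix().T+s["ee_pos"]
np.savez("w1.npz",im=c["image"],W=W,Pt=Pt,z=c["range_z"])
# finger points: near the tool axis
m=ok&(abs(Pt[...,0])<.03)&(abs(Pt[...,1])<.05)&(Pt[...,2]<.02)&(Pt[...,2]>-.05)
for a in np.arange(-.05,.02,.01):
    k=m&(Pt[...,2]>=a)&(Pt[...,2]<a+.01)
    if k.sum(): print(round(a,3),k.sum(),(Pt[k].min(0)*1000).round(1),(Pt[k].max(0)*1000).round(1))
cv2.imwrite("pics/w1.png",c["image"][...,::-1])
E
```

```text
-0.05 4821 [-11.7 -39.1 -50. ] [ 13.7  41.  -40. ]
-0.04 1383 [-12.4 -30.5 -40. ] [ 13.5  32.8 -30. ]
-0.03 742 [-12.2 -12.3 -30. ] [ 11.2  14.8 -20. ]
-0.02 545 [  5.2 -12.4 -20. ] [ 11.1  14.9 -10. ]
-0.01 448 [  5.2 -12.4 -10. ] [10.9 14.8 -0. ]
0.0 137 [  5.5 -11.    0. ] [10.8 13.9  5.8]
```

View pics/w1.png

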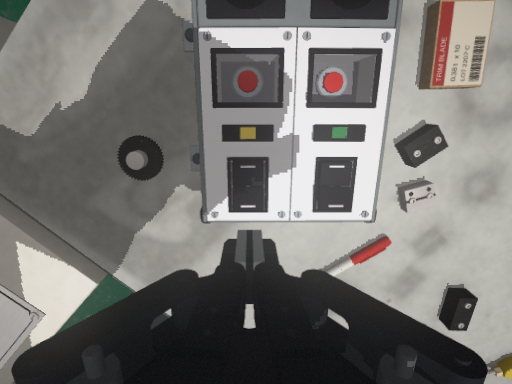

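The wrist view shows the tripped column (button at (247,81), yellow flag at (248,133), rocker at (248,185)) in line with the closed fingertips at column 250. I'll cross-check the positions.

```bash
python3 - <<'E'
from h import *
d=np.load("w1.npz");W=d["W"];Pt=d["Pt"];im=d["im"].astype(int)
for n,(u,v) in dict(flag=(248,133),flagG=(339,132),wellfloor=(225,85),btn=(247,81)).items(): print(n,W[v,u].round(4),(Pt[v,u]*1000).round(1))
def box(n,k): q=W[k];print(n,k.sum(),"mid",((np.percentile(q,1,0)+np.percentile(q,99,0))/2).round(4),"tool mid",(((np.percentile(Pt[k],1,0)+np.percentile(Pt[k],99,0))/2)*1000).round(1),(np.ptp(q,axis=0)*1000).round(1))
s=np.zeros(im.shape[:2],bool);s[150:217,222:275]=1;box("rocker",s&(im.max(2)<75))
s[:]=0;s[45:112,205:290]=1;box("btn",s&(im[...,0]>1.8*im[...,1]))
box("well",s&(W[...,2]<.05))
s[:]=0;s[120:145,235:260]=1;box("flag",s&(im[...,2]<.6*im[...,0]))
q=W[155:215:4,248];print((q*1000).round(1))
E
```

```text
flag [ 0.5201 -0.1993  0.0558] [56.5  0.1 84.1]
flagG [ 0.5181 -0.2711  0.0543] [57.3 71.8 85.7]
wellfloor [ 0.5591 -0.1808  0.0206] [ 94.7 -20.  119.4]
btn [ 0.56   -0.2001  0.0366] [ 96.4  -0.8 103.3]
rocker 1938 mid [ 0.4781 -0.1973  0.047 ] tool mid [14.3 -0.5 92.9] [ 83.2  33.4 245.7]
btn 327 mid [ 0.5599 -0.2001  0.0369] tool mid [ 96.3  -0.8 103. ] [ 30.7  15.4 238.4]
well 2829 mid [ 0.5611 -0.2003  0.0343] tool mid [ 97.1  -0.4 105.6] [34.8 46.8 31.9]
flag 192 mid [ 0.5204 -0.199   0.0547] tool mid [56.8 -0.4 85.3] [ 8.9 12.1  4.8]
[[ 502.4 -198.6   52.5]
 [ 499.6 -198.5   55.1]
 [ 496.5 -198.4   56.4]
 [ 493.3 -198.3   56.6]
 [ 490.1 -198.1   56.7]
 [ 486.3 -198.    54.7]
 [ 483.2 -197.9   56. ]
 [ 479.7 -197.7   55.4]
 [ 476.1 -197.6   54.7]
 [ 473.7 -197.5   58.5]
 [ 470.8 -197.4   60.2]
 [ 467.3 -197.2   59.9]
 [ 464.2 -197.1   61.1]
 [ 461.9 -197.    64.3]
 [ 454.8 -196.7   54.8]]
```

move_arm --commands '[[1, [0, 0, 30], 0], [1, [0, 0, 25], 0], [1, [0, 0, 8], 0], [1, [0, 0, 4], 0], [1, [0, 0, 3], 0], [1, [0, 0, 3], 0], [1, [0, 0, 2], 0], [1, [0, 0, 0], 0]]'

```text
time: 3.15
ee_pos: [0.4638, -0.1968, 0.065]
tool_rot: [1.0, -0.02, 0.001, 0.0]
force: [-2.0, 0.5, 10.0]
finger_gap: -0.0
grip_force: 4.9
```

```bash
python3 - <<'E'
from h import *
s=ctrl.state();print(s["ee_pos"],s["force"])
E
```

```text
[ 0.46377611 -0.19681194  0.06500323] [-2.01662699  0.49468376 10.01689239]
```

move_arm --commands '[[1, [0, 0, 0], 0], [1, [0, 0, -15], 0], [1, [0, 0, -30], 0], [1, [0, 0, -30], 0], [1, [0, 0, 0], 0], [1, [0, 0, 0], 0]]'

```text
time: 3.9
ee_pos: [0.4634, -0.1966, 0.1394]
tool_rot: [1.0, -0.02, 0.0, 0.0]
force: [-0.5, 0.2, 0.3]
finger_gap: -0.0
grip_force: 0.0
```

```bash
cat > prof.py <<'E'
from h import *
from scipy.spatial.transform import Rotation as R
s=ctrl.state();c=optics.read_camera("wrist");T=np.array(c["T_tool_cam"])
W=(cloud(c)@T[:3,:3].T+T[:3,3])@R.from_quat(s["tool_rot"]).as_matrix().T+s["ee_pos"]
print(s["time"],s["ee_pos"],s["force"])
f=lambda x,y:W[(abs(W[...,0]-x)<.002)&(abs(W[...,1]-y)<.006)&(c["range_z"]>0)&(W[...,2]<.08)][:,2]
for n,y in (("trip",-.197),("live",-.269)):
    print(n,[(x,round(float(np.median(f(x,y)))*1000,1) if len(f(x,y)) else None) for x in (.46,.464,.468,.474,.482,.488,.492,.496,.557,.56,.563)])
import sys; cv2.imwrite(sys.argv[1],c["image"][...,::-1])
E
python3 prof.py pics/w2.png
```

```text
3.9 [ 0.46336083 -0.19659809  0.13938091] [-0.4909068   0.23552031  0.32374987]
trip [(0.46, 56.1), (0.464, 56.1), (0.468, 56.3), (0.474, 56.3), (0.482, 58.1), (0.488, 60.8), (0.492, 62.3), (0.496, 62.2), (0.557, 36.9), (0.56, 36.9), (0.563, 36.8)]
live [(0.46, 62.4), (0.464, 60.4), (0.468, 58.7), (0.474, 56.4), (0.482, 56.1), (0.488, 55.8), (0.492, 55.9), (0.496, 54.3), (0.557, 28.6), (0.56, 28.8), (0.563, 28.5)]
```

The profile shows the rocker is off, with its front at 56 mm and its back at 62 mm. Next is the well.

move_arm --commands '[[1, [40, 0, 0], 0], [1, [40, 0, 0], 0], [1, [17.5, 0, 0], 0], [1, [0, 0, 30], 0], [1, [0, 0, 30], 0], [1, [0, 0, 0], 0]]'

```text
time: 4.7
ee_pos: [0.5597, -0.1999, 0.0768]
tool_rot: [1.0, -0.02, -0.002, -0.001]
force: [-0.4, -0.3, -0.4]
finger_gap: 0.0
grip_force: 0.0
```

move_arm --commands '[[1, [0, 0, 10], 0], [1, [0, 0, 10], 0], [1, [0, 0, 8], 0], [1, [0, 0, 4], 0], [1, [0, 0, 4], 0], [1, [0, 0, 3], 0], [1, [0, 0, 2], 0], [1, [0, 0, 0], 0]]'

```text
time: 5.7
ee_pos: [0.561, -0.2005, 0.0383]
tool_rot: [1.0, -0.02, 0.0, 0.0]
force: [0.4, -0.2, -0.2]
finger_gap: -0.001
grip_force: 0.0
```

move_arm --commands '[[1, [0, 0, 1], 0], [1, [0, 0, 1], 0], [1, [0, 0, 0], 0], [1, [0, 0, -20], 0], [1, [0, 0, -30], 0], [1, [0, 0, -30], 0], [1, [0, 0, -20], 0], [1, [0, 0, 0], 0]]'

```text
time: 6.7
ee_pos: [0.5614, -0.2007, 0.1376]
tool_rot: [1.0, -0.02, 0.001, 0.001]
force: [-0.4, 0.6, 0.4]
finger_gap: -0.003
grip_force: 0.0
```

move_arm --commands '[[1, [-40, 0, 0], 0], [1, [-40, 0, 0], 0], [1, [-16, 0, 0], 0], [1, [0, 0, 0], 0], [1, [0, 0, 0], 0]]'

```text
time: 7.32
ee_pos: [0.4661, -0.1971, 0.1362]
tool_rot: [1.0, -0.02, 0.0, 0.0]
force: [-0.0, 0.2, 1.0]
finger_gap: -0.0
grip_force: 0.0
```

```bash
python3 prof.py pics/w3.png
```

```text
7.325 [ 0.46613585 -0.19709011  0.1361509 ] [-0.04037986  0.22802192  1.04283042]
trip [(0.46, 56.2), (0.464, 56.1), (0.468, 56.0), (0.474, 56.0), (0.482, 58.1), (0.488, 60.8), (0.492, 62.6), (0.496, 62.0), (0.557, 28.7), (0.56, 28.7), (0.563, 28.7)]
live [(0.46, 62.3), (0.464, 60.5), (0.468, 58.7), (0.474, 56.3), (0.482, 56.0), (0.488, 55.9), (0.492, 56.2), (0.496, 54.6), (0.557, 28.8), (0.56, 28.9), (0.563, 28.8)]
```

The button is latched at 28.7 mm, the same height as the live one, and the rocker is still off. Now I'll press the back wing.

move_arm --commands '[[1, [26, 0, 0], 0], [1, [0, 0, 30], 0], [1, [0, 0, 21], 0], [1, [0, 0, 8], 0], [1, [0, 0, 4], 0], [1, [0, 0, 4], 0], [1, [0, 0, 4], 0], [1, [0, 0, 0], 0]]'

```text
time: 8.38
ee_pos: [0.4909, -0.1978, 0.0653]
tool_rot: [1.0, -0.02, -0.0, 0.0]
force: [0.6, -0.8, -0.4]
finger_gap: 0.002
grip_force: 0.0
```

move_arm --commands '[[1, [0, 0, 0], 0], [1, [0, 0, -15], 0], [1, [0, 0, -30], 0], [1, [0, 0, -30], 0], [1, [-26, 0, 0], 0], [1, [0, 0, 0], 0], [1, [0, 0, 0], 0]]'

```text
time: 9.25
ee_pos: [0.4655, -0.197, 0.1409]
tool_rot: [1.0, -0.02, 0.0, 0.0]
force: [1.2, 0.6, -0.2]
finger_gap: 0.001
grip_force: 0.0
```

```bash
python3 prof.py pics/w4.png
```

```text
9.25 [ 0.46550278 -0.19698721  0.14091167] [ 1.19597098  0.60982917 -0.21478109]
trip [(0.46, 63.1), (0.464, 61.7), (0.468, 59.8), (0.474, 57.3), (0.482, 56.1), (0.488, 56.0), (0.492, 56.1), (0.496, 55.8), (0.557, 28.6), (0.56, 28.8), (0.563, 28.5)]
live [(0.46, 62.4), (0.464, 60.5), (0.468, 58.7), (0.474, 56.3), (0.482, 55.9), (0.488, 56.0), (0.492, 56.0), (0.496, 54.4), (0.557, 28.6), (0.56, 28.9), (0.563, 28.7)]
```

View pics/w4.png

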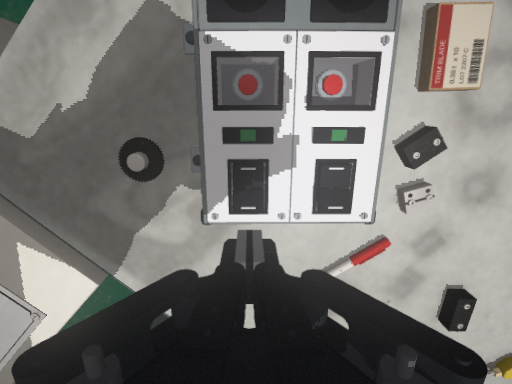

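Both flags are now green, at (248,135) and (339,135). Both rockers are on, the loose things haven't moved, and the arm is clear.

```bash
python3 -c "
from rig import ctrl
print(ctrl.job_done())"
```

```text
the job is handed in; nothing more can be done
None
```

The tripped (left) circuit was switched off, its button latched and its rocker switched on again; the last picture shows both flags green and the loose things in view unmoved, and I handed the job in at about 9 s without getting a verdict back.

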